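Tidy the fitting bench after an eye test

TASK

Tidy the fitting bench: put the red-rimmed trial lens in the red-floored tray and the blue-rimmed one in the blue-floored tray, the caliper on its yellow-topped rest and the folded green frame, temples up, on its cream-topped rest. Set each one down flat in the middle of its place without dropping it, the caliper and the frame lying lengthwise along their rests (either way round), and let go. Leave the mirror and the cleaner bottle where they stand, undisturbed.

Things in the scene. Friction and masses are not known exactly. Their poses are not given: they have to be found in the camera images.
- red_lens: Loose trial lens lying flat: translucent grey glass in a red plastic rim 38 mm across, 6 mm thick, with one red tab, 7 mm wide and 4 mm thick, reaching 29.5 mm from the centre along its +x. Origin: centre of the rim's underside; z up. About 20 g. Pinch the rim across its diameter along its y, clear of the tab.
- blue_lens: Loose trial lens lying flat: translucent grey glass in a blue plastic rim 38 mm across, 6 mm thick, with one blue tab, 7 mm wide and 4 mm thick, reaching 29.5 mm from the centre along its +x. Origin: centre of the rim's underside; z up. About 20 g. Pinch the rim across its diameter along its y, clear of the tab.
- caliper: Loose steel lens caliper lying flat: beam 110 mm long (x), 14 wide, 8 thick, centred on the origin; two 8 mm wide jaws reach to y = -20 mm at x = +51 and +30 mm; a dark thumb slide 20 x 18 mm, 14 mm high with its black pad, sits over the beam at x = +30 mm. Origin: under the middle of the beam; z up. About 80 g. Pinch the beam across its 14 mm (along y) at the origin.
- frame: Loose green acetate spectacle frame, folded, front face down: 136 mm long (x), 42 wide, 19 high. The front is the lowest 6 mm; the folded temples form a 12 mm wide bar along x at y = 0, 8 to 19 mm above the underside. Origin: centre of the underside; z up. About 35 g. Pinch the bar across its 12 mm (along y) at the origin, fingertips about 9 mm above the underside, clear of the front.
- red_tray: Fixed shallow square tray, white, 90 x 90 mm, with a red floor 6 mm above the bench and a 3 mm thick lip all round, its top 10 mm above the bench; 84 x 84 mm free inside. Origin: centre of the underside, at bench level; z up.
- blue_tray: Fixed shallow square tray, white, 90 x 90 mm, with a blue floor 6 mm above the bench and a 3 mm thick lip all round, its top 10 mm above the bench; 84 x 84 mm free inside. Origin: centre of the underside, at bench level; z up.
- caliper_rest: Fixed black rest with a yellow top for the caliper: 100 mm long (x) by 68 mm (y), top 6 mm above the bench, open at both x ends, with a 3 mm thick lip along each y side, lip top 10 mm above the bench, 62 mm free between. The caliper lies along its x, either way round, its ends overhanging. Origin: centre of the underside, at bench level; z up.
- frame_rest: Fixed brown wooden rest with a cream top for the frame: 104 mm long (x) by 74 mm (y), top 6 mm above the bench, open at both x ends, with a 3 mm thick lip along each y side, lip top 10 mm above the bench, 68 mm free between. The frame lies along its x, either way round, its ends overhanging. Origin: centre of the underside, at bench level; z up.
- mirror: Bystander: round chrome demo mirror on a stand, base 110 mm across, 230 mm tall, at the right edge of the work. Loose, 0.9 kg. Origin: centre of the base's underside; z up.
- cleaner: Bystander: small white bottle of lens cleaner, 42 mm across, 120 mm tall, at the left edge of the work. Loose, 0.15 kg. Origin: centre of the underside; z up.

How it is judged:
At the end, for the whole second after the job is handed in: Each thing rests in its own place, within 15 mm of its middle, its underside 3 to 10 mm above the bench, tilted under 0.15 rad and not turned over, slower than 0.02 m/s, released; caliper and frame within 0.26 rad of their rest's x axis, either way round (horizontal distance between red_lens and red_tray below 0.015 m and z of red_lens in the frame of red_tray between 0.003 and 0.01 m and angle between each of red_lens, blue_lens, caliper, frame's own z axis and vertical below 0.15 rad and linear speed of each of red_lens, blue_lens, caliper, frame below 0.02 m/s and contact force between each of red_lens, blue_lens, caliper, frame and the fingers below 0.05 N and horizontal distance between blue_lens and blue_tray below 0.015 m and z of blue_lens in the frame of blue_tray between 0.003 and 0.01 m and horizontal distance between caliper and caliper_rest below 0.015 m and z of caliper in the frame of caliper_rest between 0.003 and 0.01 m and angle between the x axis of caliper and the x axis of caliper_rest, either way round below 0.26 rad and horizontal distance between frame and frame_rest below 0.015 m and z of frame in the frame of frame_rest between 0.003 and 0.01 m and angle between the x axis of frame and the x axis of frame_rest, either way round below 0.26 rad); the robot touches nothing.
It fails at once if the chrome mirror is pushed more than 20 mm or tipped (distance of mirror from where it was at the start of the episode above 0.02 m or angle between mirror's own z axis and vertical above 0.3 rad).
It fails at once if the cleaner bottle is pushed more than 20 mm or tipped (distance of cleaner from where it was at the start of the episode above 0.02 m or angle between cleaner's own z axis and vertical above 0.3 rad).
It fails at once if a lens, the caliper or the frame is dropped (falls free faster than 0.7 m/s, about 25 mm of fall) ((linear speed of red_lens above 0.7 m/s and contact force between red_lens and anything else below 0.02 N) or (linear speed of blue_lens above 0.7 m/s and contact force between blue_lens and anything else below 0.02 N) or (linear speed of caliper above 0.7 m/s and contact force between caliper and anything else below 0.02 N) or (linear speed of frame above 0.7 m/s and contact force between frame and anything else below 0.02 N)).
It also fails if it takes over 93 s, if anything falls off the work surface, if the arm or the gripper's body presses on something with over 40 N, if the wrist force passes 120 N, or if a joint passes its speed limit or range.

ROBOT

A 7-joint arm with a two-finger parallel gripper is mounted at the origin on the work surface. World frame = base frame: x ahead of the robot, y to its left, z up, the work surface at z = 0. Lengths are in m, angles in rad, forces in N, time in s.
With the tool pointing down it reaches from about 0.4 to 0.85 m from the base axis. Payload 10.4 kg.
Tool frame: the origin (TCP) lies on the centre line of the jaws, within the pads' length; the fingertips stand 11 mm ahead of it and the grasp point (between the pads) lies 8 mm behind it (tip_reach is the distance from the TCP to the fingertips, in m); z points along the fingers, y is the line along which they close (so a half turn about z gives the same grasp; the last joint's range is limited). The gripper opens to 85 mm and grips with 20 to 120 N. Pads are 22 mm wide; open, the fingers measure 114 mm over their backs; the gripper's body (76 mm by 85 mm) begins 54 mm behind the grasp point. The pads swing forward as they close: fully open they stand 13 mm farther back than shut.
Start: joints at [-1.314, 0.332, -0.065, 1.46, 0.022, 1.35, -0.088], TCP at [0.173, 0.601, 0.242] pointing down, gripper open.
Joint ranges: [-2.6, 2.6], [-0.5, 2.12], [-1.47, 1.34], [0.16, 2.42], [-1.27, 4.41], [0.06, 2.06], [-2.6, 2.6]. Speed limits (rad/s): [2.22, 2.22, 2.79, 2.79, 3.14, 3.14, 3.14].

INTERFACE

Orientations are given as a unit quaternion [x, y, z, w].
In Python, from workcell import get_obs, camera, hand_in, tip_reach gives the robot as it stands. The module is installed in compiled form; this text tells all that it offers.
- The arm moves only by the tool move_arm, never from a script. Its argument "plan" is a list of rows, each an object with "delta_pos": the shift along the tool's x, y, z in normalised numbers (1 is 0.6 m), a list of three; "turn": the turn, a rotation vector about the tool's x, y, z in normalised numbers (1 is 4 rad), a list of three; "fingers": the closure, from 0 (fully open) to 1 (shut). A call has 1 to 12 rows; each row is the pose to reach, as a shift and turn from the pose commanded when the call began, along the tool's axes at that moment; what a row does not reach only later rows make up. A row lasts 1/8 s, in which the tool goes at most 62.5 mm and 10.7 degrees, less where a joint would pass 70% of its speed; a pose out of reach is approached as far as the arm can. No shift or turn number may pass 1 either way. A call with a gripper value outside its range is refused whole. The fingers move at their own pace and stop on an object; "force" is the grip in N (left out, the last holds). Time passes only in rows, so rows that repeat a pose let the fingers close. It gives the time, the measured TCP pose, the force, the opening and the grip force at its end, in the units of the state.
- get_obs(): the state, without advancing time (a new reading comes with each control period).
- camera(name): name is "scene" or "top"; returns a dict with "color" (480x640x3 uint8, red, green, blue), "range_z" (480x640 float32, m along the optical axis (not along the pixel's ray), 0 where there is no reading), "fx", "fy", "cx", "cy" (pixels), "R" (3x3) and "t" (3): a world point X has camera coordinates R X + t. Camera axes: x right, y down, z forward; pixel columns grow to the right and rows downward; lengths in m; the calibration is good to about 2 mm. A picture is of the moment at which its call begins.
- hand_in(): hands the job in; it is judged then, once.
The state is a dict: "clock": time; "joint_pos": joint angles; "joint_velocities": joint speeds; "tau": joint torques, N m; "position": TCP position; "ee_rot": TCP orientation; "ft_force": force on the tool from outside, world axes, zero at the start; "torque": the same for the moment, N m; "grip_width": opening from 0.0 (shut) to 1.0 (fully open); "grasp_force": force on a finger pad.
Only numpy, scipy, OpenCV 4.12 (cv2) and the standard library are available. Lean on these libraries where they do the work, as an engineer would, in place of code of your own. Each camera call takes 0.05 s, during which the arm holds its last target. There are 200 camera calls.

## Working session

There is one attempt and no reset: what is moved stays moved. The work goes in short steps, Python scripts to look and compute and a tool call to move; the robot and the scene stay as the last step left them, time stands still between calls to the robot, and variables do not carry over. Pictures are saved under pics/ and viewed, at most 14 in all, crops included, and the job is handed in when it is done.

Besides the shell and the picture viewer there is one more tool, called after "Call:" by a JSON object that holds its "api" and its "payload". move_arm: Moves the arm, as the interface text tells. Its arguments: {"type":"object","properties":{"plan":{"type":"array","items":{"type":"object","properties":{"delta_pos":{"type":"array","items":{"type":"number"}},"turn":{"type":"array","items":{"type":"number"}},"fingers":{"type":"number"}}}},"force":{"type":"number"}},"required":["plan"]}

```bash
mkdir -p pics
python3 - <<'E'
from workcell import *
import cv2,numpy as np,pickle
o=get_obs();print({k:np.round(v,3) if not isinstance(v,dict) else v for k,v in o.items()})
d={n:camera(n) for n in("top","scene")}
pickle.dump(d,open("c0.pkl","wb"))
for n in d: cv2.imwrite(f"pics/{n}0.png",d[n]["color"][:,:,::-1]);print(n,d[n]["R"],d[n]["t"],d[n]["fx"])
print(tip_reach)
E
```

```text
{'clock': np.float64(0.0), 'joint_pos': array([-1.314,  0.333, -0.065,  1.461,  0.022,  1.35 , -0.088]), 'joint_velocities': array([ 0.001, -0.001, -0.   , -0.001,  0.001,  0.002,  0.001]), 'tau': array([ 0.0000e+00, -6.2544e+01,  4.9000e-02, -3.9160e+01,  1.6000e-02,
        1.0000e-02,  0.0000e+00]), 'position': array([0.173, 0.6  , 0.242]), 'ee_rot': array([ 0.139,  0.99 , -0.001, -0.   ]), 'ft_force': array([ 0.153, -0.051,  0.226]), 'torque': array([-0.014,  0.003, -0.013]), 'grasp_force': np.float64(0.0), 'grip_width': np.float64(1.001)}
top [[ 0.02004767 -0.99979391  0.00319919]
 [-0.99786582 -0.02020769 -0.06209235]
 [ 0.06214421 -0.00194756 -0.99806528]] [-0.01800839  0.53513684  1.17474491] 513.4689495255988
scene [[ 2.54497886e-01  9.67073046e-01  7.41976828e-04]
 [ 6.52234484e-01 -1.71077436e-01 -7.38459673e-01]
 [-7.14017510e-01  1.88420369e-01 -6.74297234e-01]] [-0.13075317 -0.33108512  1.69922631] 551.077438928194
0.011
```

View pics/top0.png

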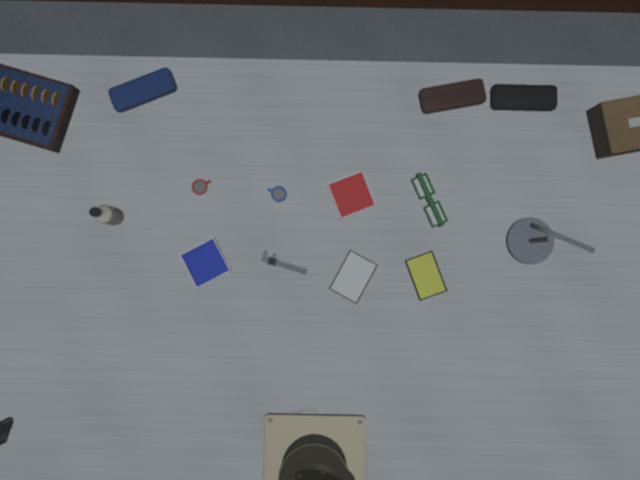

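View pics/scene0.png

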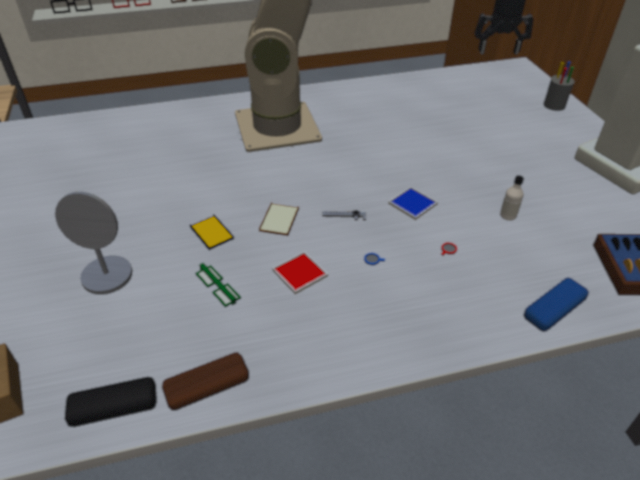

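The top view shows the red lens (200,187), blue lens (279,194), frame (430,200) and caliper (285,263, jaws at upper left). It also shows the red tray (351,195), blue tray (206,263), cream rest (353,276), yellow rest (426,276), bottle (107,215) and mirror (530,241). The scene view shows the same layout with the gripper parked at top right. Next I fit the model silhouettes.

```bash
cat > fit.py <<'E'
import cv2,numpy as np
from scipy.optimize import minimize
def rect(x0,x1,y0,y1,z): return np.array([[x0,y0,z],[x1,y0,z],[x1,y1,z],[x0,y1,z]])/1e3
def circ(r,z): a=np.linspace(0,2*np.pi,48,endpoint=False); return np.c_[r*np.cos(a),r*np.sin(a),0*a+z]/1e3
lens=[circ(19,6),circ(19,0),rect(0,29.5,-3.5,3.5,4)]
cal=[rect(-55,55,-7,7,8),rect(-55,55,-7,7,0),rect(47,55,-20,0,6),rect(26,34,-20,0,6),rect(20,40,-9,9,13)]
fr=[rect(-68,68,-21,21,6),rect(-68,68,-21,21,0)]
tray=[rect(-42,42,-42,42,6)]
M=dict(red_lens=lens,blue_lens=lens,caliper=cal,frame=fr,red_tray=tray,blue_tray=tray,
 caliper_rest=[rect(-50,50,-31,31,6)],frame_rest=[rect(-52,52,-34,34,6)])
def world(c,u,v,z):
    d=c["R"].T@np.array([(u-c["cx"])/c["fx"],(v-c["cy"])/c["fy"],1]); o=-c["R"].T@c["t"]
    return (o+d*(z-o[2])/d[2])[:2]
def proj(c,X):
    p=X@c["R"].T+c["t"]; return np.c_[p[:,0]/p[:,2]*c["fx"]+c["cx"],p[:,1]/p[:,2]*c["fy"]+c["cy"]]
def colmask(c,name):
    im=c["color"].astype(int); r,g,b=im[...,0],im[...,1],im[...,2]
    if name.startswith("red"): m=r-np.maximum(g,b)
    elif name.startswith("blue"): m=b-np.maximum(r,g)-12
    elif name=="frame": m=g-np.maximum(r,b)
    elif name=="caliper_rest": m=np.minimum(r,g)-b
    elif name=="frame_rest": m=np.minimum(r,g)-b+22
    else: 
        s=c["color"].astype(np.float32); bg=cv2.medianBlur(c["color"],61).astype(np.float32)
        m=np.abs(s-bg).max(2)
    return m
def fit(c,name,uv,thr,z0=0,win=40,up=6,guess=None,close=0):
    u,v=map(int,uv); m=colmask(c,name)[v-win:v+win,u-win:u+win].astype(np.float32)
    m=cv2.warpAffine(m,np.float32([[up,0,up/2-.5],[0,up,up/2-.5]]),(2*win*up,2*win*up),flags=cv2.INTER_LINEAR)
    m=(m>thr).astype(np.uint8)
    n,l,s,_=cv2.connectedComponentsWithStats(m)
    if n<2: return None
    # take component nearest to centre
    ys,xs=np.nonzero(l); k=l[ys,xs][np.argmin((ys-win*up)**2+(xs-win*up)**2)]
    m=(l==k).astype(np.uint8)
    if name!="caliper":
        cs,_=cv2.findContours(m,cv2.RETR_EXTERNAL,cv2.CHAIN_APPROX_NONE)
        if name in("red_lens","blue_lens"): m=cv2.drawContours(m*0,cs,-1,1,-1)
        else: m=cv2.fillConvexPoly(m*0,cv2.convexHull(max(cs,key=len)),1)
    ys,xs=np.nonzero(m); ux=(xs.mean()+.5)/up-.5+u-win; vy=(ys.mean()+.5)/up-.5+v-win
    p0=world(c,ux,vy,z0+.006)
    def ren(p):
        im=np.zeros_like(m); C,S=np.cos(p[2]),np.sin(p[2])
        for P in M[name]:
            X=P@np.array([[C,S,0],[-S,C,0],[0,0,1]])+[p[0],p[1],z0]
            q=(proj(c,X)-[u-win,v-win]+.5)*up-.5
            cv2.fillPoly(im,[np.round(q*16).astype(np.int32)],1,shift=4)
        return im
    f=lambda p:1-(ren(p)&m).sum()/(ren(p)|m).sum()
    best=min((minimize(f,[*p0,a],method="Nelder-Mead",options=dict(initial_simplex=np.array([[*p0,a]]*4)+np.vstack([np.zeros(3),np.diag([.006,.006,.2])]),xatol=1e-4,fatol=1e-4)) for a in np.arange(0,6.28,.524)),key=lambda r:r.fun)
    return np.round([*best.x[:2],(best.x[2]+np.pi)%(2*np.pi)-np.pi,best.fun],4),m,ren(best.x)
E
python3 - <<'E'
import pickle,cv2,numpy as np
from fit import *
d=pickle.load(open("c0.pkl","rb"))
P=dict(red_lens=(200,187),blue_lens=(279,194),caliper=(287,265),frame=(430,200),red_tray=(351,195),blue_tray=(206,263),caliper_rest=(426,276),frame_rest=(353,276))
c=d["top"];s=d["scene"];tiles=[]
T=dict(red_lens=25,blue_lens=12,caliper=18,frame=12,red_tray=50,blue_tray=50,caliper_rest=40,frame_rest=18)
for n,uv in P.items():
    r,m,q=fit(c,n,uv,T[n])
    x=proj(s,np.array([[*r[:2],.006]]))[0]
    r2=fit(s,n,x,T[n])
    print(n,r,r2[0] if r2 else None, c["color"][uv[1],uv[0]])
    a=np.dstack([m*0,m*255,q*255]); b=np.dstack([r2[1]*0,r2[1]*255,r2[2]*255]) if r2 else a*0
    tiles.append(cv2.resize(np.vstack([a,b]),(190,290+0)))
cv2.imwrite("pics/fit0.png",np.vstack([np.hstack(tiles[:4]),np.hstack(tiles[4:])]))
for n,uv in(("cleaner",(112,216)),("mirror",(528,242))): print(n,world(c,*uv,.0))
E
```

```text
red_lens [ 0.6386  0.2848 -1.0324  0.084 ] [ 0.6386  0.2846 -1.0089  0.0952] [ 96 101 102]
blue_lens [0.6255 0.098  1.1743 0.0807] [0.6242 0.0989 1.2126 0.0966] [100 104 106]
caliper [0.4581 0.0794 1.2904 0.0949] [0.4606 0.0804 1.2614 0.1361] [ 98 104 111]
frame [ 0.6187 -0.2573 -2.7286  0.1144] [ 0.6108 -0.2575  0.4109  0.1293] [59 99 70]
red_tray [ 0.6275 -0.0721  1.9659  0.0615] [ 0.6235 -0.0725 -2.7459  0.043 ] [140  61  62]
blue_tray [ 0.4601  0.2641 -1.0343  0.112 ] [0.4578 0.2685 2.0717 0.1461] [ 54  67 139]
caliper_rest [ 0.4425 -0.2494  0.3714  0.0611] [ 0.4407 -0.2474 -2.767   0.0567] [145 150  81]
frame_rest [ 0.4348 -0.0811  2.6937  0.1492] [ 0.4419 -0.0808  2.6886  0.2225] [147 153 155]
cleaner [0.5644844  0.48826372]
mirror [ 0.5230031 -0.4919015]
```

View pics/fit0.png

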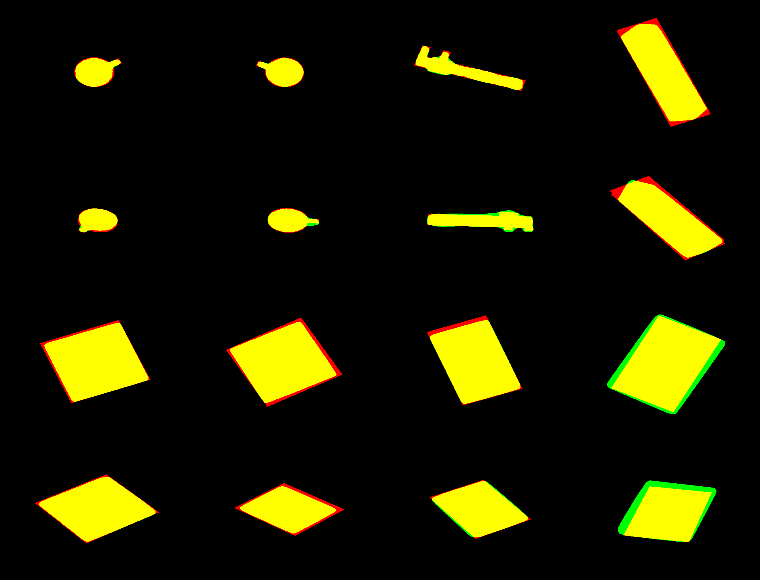

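The fits agree between cameras to 2–8 mm. The frame-rest mask includes its lip, but that fit is still usable. Next I write a move planner and go above the red lens.

```bash
cat > go.py <<'E'
import sys,numpy as np
from scipy.spatial.transform import Rotation as Ro
from workcell import get_obs
# usage: go.py x y z angle(tool y)  -> delta_pos, turn
def go(x,y,z,a):
    o=get_obs(); R=Ro.from_quat(o["ee_rot"]); best=None
    p=R.as_matrix().T@(np.array([x,y,z])-o["position"])
    for k in(0,np.pi):
        A=a+k; T=np.array([[-np.sin(A),np.cos(A),0],[np.cos(A),np.sin(A),0],[0,0,-1]]).T
        w=(R.inv()*Ro.from_matrix(T)).as_rotvec(); az=np.arctan2(y,x)
        rel=(A-az+np.pi)%(2*np.pi)-np.pi
        print(np.round(p,4),np.round(w,3),"rel",round(rel,2))
    print("q7",round(o["joint_pos"][6],2),"t",round(float(o["clock"]),2),np.round(o["position"],4))
if __name__=="__main__": go(*map(float,sys.argv[1:]))
E
python3 go.py .6386 .2847 .20 .55
```

```text
[-0.5351 -0.1747  0.0419] [-0.001  0.001  0.741] rel 0.13
[-0.5351 -0.1747  0.0419] [-1.000e-03 -1.000e-03 -2.401e+00] rel -3.01
q7 -0.09 t 0.1 [0.1725 0.6004 0.2416]
```

Careful with the scale: shifts go in shares of 0.6 m and turns go in shares of 4 rad. That gives: -0.535 m / 0.6 = -0.8917, -0.175 m / 0.6 = -0.2917, 0.74 rad / 4 = 0.185.

Call:
{"api": "move_arm", "payload": {"plan": [{"delta_pos": [-0.8917, -0.2917, 0.0667], "turn": [0, 0, 0.185], "fingers": 0.4}, {"delta_pos": [-0.8917, -0.2917, 0.0667], "turn": [0, 0, 0.185], "fingers": 0.4}, {"delta_pos": [-0.8917, -0.2917, 0.0667], "turn": [0, 0, 0.185], "fingers": 0.4}, {"delta_pos": [-0.8917, -0.2917, 0.0667], "turn": [0, 0, 0.185], "fingers": 0.4}, {"delta_pos": [-0.8917, -0.2917, 0.0667], "turn": [0, 0, 0.185], "fingers": 0.4}, {"delta_pos": [-0.8917, -0.2917, 0.0667], "turn": [0, 0, 0.185], "fingers": 0.4}, {"delta_pos": [-0.8917, -0.2917, 0.0667], "turn": [0, 0, 0.185], "fingers": 0.4}, {"delta_pos": [-0.8917, -0.2917, 0.0667], "turn": [0, 0, 0.185], "fingers": 0.4}, {"delta_pos": [-0.8917, -0.2917, 0.0667], "turn": [0, 0, 0.185], "fingers": 0.4}, {"delta_pos": [-0.8917, -0.2917, 0.0667], "turn": [0, 0, 0.185], "fingers": 0.4}, {"delta_pos": [-0.8917, -0.2917, 0.2667], "turn": [0, 0, 0.185], "fingers": 0.4}, {"delta_pos": [-0.8917, -0.2917, 0.2667], "turn": [0, 0, 0.185], "fingers": 0.4}], "force": 30}}

```text
clock: 1.6
position: [0.6379, 0.2855, 0.0807]
ee_rot: [0.488, 0.873, 0.0, -0.0]
ft_force: [0.2, 0.1, -0.6]
grip_width: 0.603
grasp_force: 0.0
```

```bash
python3 go.py .6386 .2847 .05 .55
python3 - <<'E'
from workcell import *
import cv2,numpy as np
o=get_obs();print(o["grip_width"],o["ft_force"],o["joint_velocities"])
c=camera("scene");p=o["position"];X=np.array([p])@c["R"].T+c["t"]
u=int(X[0,0]/X[0,2]*c["fx"]+c["cx"]);v=int(X[0,1]/X[0,2]*c["fy"]+c["cy"]);print(u,v)
cv2.imwrite("pics/a1.png",cv2.resize(c["color"][v-60:v+60,u-80:u+80,::-1],(800,600)))
# lowest point of finger from depth
z=c["range_z"];vv,uu=np.mgrid[v-80:v+60,u-80:u+80];Z=z[v-80:v+60,u-80:u+80]
W=(np.stack([(uu-c["cx"])/c["fx"]*Z,(vv-c["cy"])/c["fy"]*Z,Z],-1)-c["t"])@c["R"]
m=(Z>0)&(W[...,2]>.02)&(np.hypot(W[...,0]-p[0],W[...,1]-p[1])<.06)
print(np.percentile(W[m][:,2],[0,1,5,20]))
E
```

```text
[-0.001   0.0002  0.0307] [ 0.    -0.001  0.002] rel 0.13
[-0.001   0.0002  0.0307] [ 1.00e-03  1.00e-03 -3.14e+00] rel -3.01
q7 0.18 t 1.6 [0.6379 0.2855 0.0807]
0.6030972998955197 [ 0.15381558  0.09293054 -0.62824571] [ 0.04411761  0.4250048  -0.09686005  0.39240271 -0.10325827 -0.78977105
  0.07198908]
454 222
[0.07304499 0.08043288 0.10204666 0.14555152]
```

View pics/a1.png

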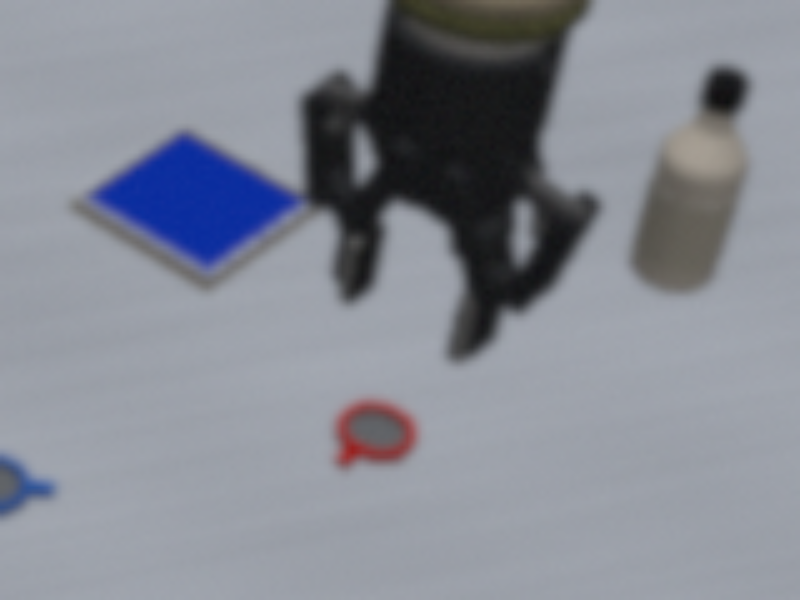

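The fingers straddle the red lens, tips at about (345,295) and (460,355) in the crop, with the bottle well clear. I descend.

Converted, 0.067 m / 0.6 = 0.1117, 0.065 m / 0.6 = 0.1083.

Call:
{"api": "move_arm", "payload": {"plan": [{"delta_pos": [-0.0017, 0, 0.0833], "turn": [0, 0, 0], "fingers": 0.4}, {"delta_pos": [-0.0017, 0, 0.1], "turn": [0, 0, 0], "fingers": 0.4}, {"delta_pos": [-0.0017, 0, 0.1083], "turn": [0, 0, 0], "fingers": 0.4}, {"delta_pos": [-0.0017, 0, 0.1117], "turn": [0, 0, 0], "fingers": 0.4}, {"delta_pos": [-0.0017, 0, 0.1117], "turn": [0, 0, 0], "fingers": 0.4}]}}

```text
clock: 2.28
position: [0.6397, 0.2844, 0.0169]
ee_rot: [0.488, 0.873, 0.001, 0.0]
ft_force: [0.6, -0.1, -0.4]
grip_width: 0.598
grasp_force: 0.0
```

```bash
python3 go.py .6386 .2847 .013 .55
```

```text
[ 0.0008 -0.0008  0.0039] [ 0.002 -0.     0.001] rel 0.13
[ 0.0008 -0.0008  0.0039] [ 0.00e+00  3.00e-03 -3.14e+00] rel -3.01
q7 0.19 t 2.27 [0.6397 0.2844 0.0169]
```

Converted, -0.001 m / 0.6 = -0.0017.

Call:
{"api": "move_arm", "payload": {"plan": [{"delta_pos": [0.0017, -0.0017, 0.0017], "turn": [0, 0, 0], "fingers": 0.4}, {"delta_pos": [0.0017, -0.0017, 0.0017], "turn": [0, 0, 0], "fingers": 0.4}]}}

```text
clock: 2.52
position: [0.6375, 0.2845, 0.0146]
ee_rot: [0.488, 0.873, 0.0, -0.0]
ft_force: [-0.1, 0.6, -1.0]
grip_width: 0.598
grasp_force: 0.0
```

Converted, 0.0015 m / 0.6 = 0.0025.

Call:
{"api": "move_arm", "payload": {"plan": [{"delta_pos": [0, 0, 0.0025], "turn": [0, 0, 0], "fingers": 0.4}, {"delta_pos": [0, 0, 0.0025], "turn": [0, 0, 0], "fingers": 0.7}, {"delta_pos": [0, 0, 0.0025], "turn": [0, 0, 0], "fingers": 0.7}, {"delta_pos": [0, 0, 0.0025], "turn": [0, 0, 0], "fingers": 0.7}, {"delta_pos": [0, 0, 0.0025], "turn": [0, 0, 0], "fingers": 0.7}], "force": 30}}

```text
clock: 3.15
position: [0.6377, 0.2843, 0.0129]
ee_rot: [0.488, 0.873, 0.0, 0.0]
ft_force: [0.5, 0.2, 0.5]
grip_width: 0.41
grasp_force: 30.0
```

Converted, -0.09 m / 0.6 = -0.15, -0.04 m / 0.6 = -0.0667.

Call:
{"api": "move_arm", "payload": {"plan": [{"delta_pos": [0, 0, -0.0167], "turn": [0, 0, 0], "fingers": 0.7}, {"delta_pos": [0, 0, -0.0667], "turn": [0, 0, 0], "fingers": 0.7}, {"delta_pos": [0, 0, -0.15], "turn": [0, 0, 0], "fingers": 0.7}, {"delta_pos": [0, 0, -0.15], "turn": [0, 0, 0], "fingers": 0.7}]}}

```text
clock: 3.65
position: [0.6402, 0.2852, 0.1084]
ee_rot: [0.488, 0.873, 0.003, 0.002]
ft_force: [0.7, -0.3, -0.9]
grip_width: 0.408
grasp_force: 30.0
```

```bash
python3 go.py .6255 -.0723 .08 .395
```

```text
[-0.2969 -0.1998  0.0269] [ 0.008 -0.     0.156] rel 0.51
[-0.2969 -0.1998  0.0269] [ 0.     0.012 -2.986] rel -2.63
q7 0.17 t 3.65 [0.6402 0.2852 0.1084]
```

Converted, -0.297 m / 0.6 = -0.495, -0.25 m / 0.6 = -0.4167, 0.156 rad / 4 = 0.039.

Call:
{"api": "move_arm", "payload": {"plan": [{"delta_pos": [-0.0833, -0.055, 0], "turn": [0, 0, 0.039], "fingers": 0.7}, {"delta_pos": [-0.1667, -0.1117, 0], "turn": [0, 0, 0.039], "fingers": 0.7}, {"delta_pos": [-0.25, -0.1667, 0], "turn": [0, 0, 0.039], "fingers": 0.7}, {"delta_pos": [-0.3333, -0.2233, 0], "turn": [0, 0, 0.039], "fingers": 0.7}, {"delta_pos": [-0.4167, -0.28, 0], "turn": [0, 0, 0.039], "fingers": 0.7}, {"delta_pos": [-0.495, -0.3333, 0], "turn": [0, 0, 0.039], "fingers": 0.7}, {"delta_pos": [-0.495, -0.3333, 0.05], "turn": [0, 0, 0.039], "fingers": 0.7}, {"delta_pos": [-0.495, -0.3333, 0.0917], "turn": [0, 0, 0.039], "fingers": 0.7}, {"delta_pos": [-0.495, -0.3333, 0.0917], "turn": [0, 0, 0.039], "fingers": 0.7}, {"delta_pos": [-0.495, -0.3333, 0.0917], "turn": [0, 0, 0.039], "fingers": 0.7}]}}

```text
clock: 4.9
position: [0.6232, -0.0735, 0.0487]
ee_rot: [0.555, 0.832, 0.0, 0.0]
ft_force: [0.5, -0.4, 0.1]
grip_width: 0.409
grasp_force: 30.0
```

```bash
python3 go.py .6255 -.0723 .0195 .395
python3 - <<'E'
from workcell import *
import cv2,numpy as np
c=camera("scene");cv2.imwrite("pics/a2.png",cv2.resize(c["color"][190:310,220:380,::-1],(800,600)))
E
```

```text
[0.0002 0.0026 0.0293] [0.001 0.    0.   ] rel 0.51
[0.0002 0.0026 0.0293] [-1.000e-03  1.000e-03 -3.141e+00] rel -2.63
q7 0.61 t 4.9 [ 0.6232 -0.0735  0.0487]
```

View pics/a2.png

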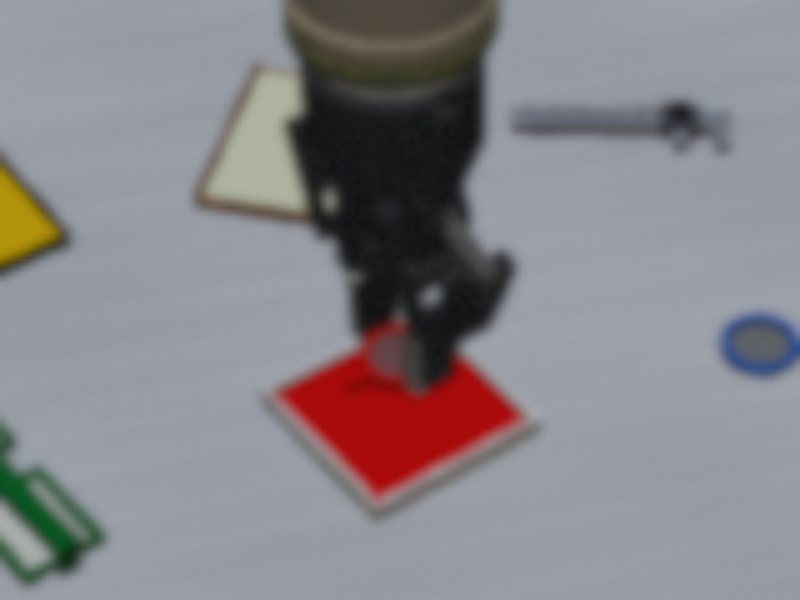

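The lens is held over the tray, glass at about (390,350) in the crop, but its tilt is hard to judge against the red floor. I lower gently and watch the force.

Converted, 0.027 m / 0.6 = 0.045, 0.026 m / 0.6 = 0.0433.

Call:
{"api": "move_arm", "payload": {"plan": [{"delta_pos": [0, 0.0033, 0.0167], "turn": [0, 0, 0], "fingers": 0.7}, {"delta_pos": [0, 0.0033, 0.03], "turn": [0, 0, 0], "fingers": 0.7}, {"delta_pos": [0, 0.0033, 0.0367], "turn": [0, 0, 0], "fingers": 0.7}, {"delta_pos": [0, 0.0033, 0.0417], "turn": [0, 0, 0], "fingers": 0.7}, {"delta_pos": [0, 0.0033, 0.0433], "turn": [0, 0, 0], "fingers": 0.7}, {"delta_pos": [0, 0.0033, 0.045], "turn": [0, 0, 0], "fingers": 0.7}, {"delta_pos": [0, 0.0033, 0.045], "turn": [0, 0, 0], "fingers": 0.7}]}}

```text
clock: 5.82
position: [0.6246, -0.0727, 0.0209]
ee_rot: [0.555, 0.832, 0.0, 0.0]
ft_force: [0.2, -0.0, -0.0]
grip_width: 0.41
grasp_force: 30.0
```

Converted, 0.002 m / 0.6 = 0.0033, 0.0015 m / 0.6 = 0.0025.

Call:
{"api": "move_arm", "payload": {"plan": [{"delta_pos": [0, 0, 0.0017], "turn": [0, 0, 0], "fingers": 0.7}, {"delta_pos": [0, 0, 0.0025], "turn": [0, 0, 0], "fingers": 0.7}, {"delta_pos": [0, 0, 0.0033], "turn": [0, 0, 0], "fingers": 0.7}, {"delta_pos": [0, 0, 0.0033], "turn": [0, 0, 0], "fingers": 0.7}]}}

```text
clock: 6.32
position: [0.6246, -0.0727, 0.0188]
ee_rot: [0.555, 0.832, 0.0, -0.0]
ft_force: [-0.2, 1.3, 1.5]
grip_width: 0.41
grasp_force: 30.1
```

Converted, -0.09 m / 0.6 = -0.15, -0.06 m / 0.6 = -0.1.

Call:
{"api": "move_arm", "payload": {"plan": [{"delta_pos": [0, 0, 0.0008], "turn": [0, 0, 0], "fingers": 0.7}, {"delta_pos": [0, 0, 0.0008], "turn": [0, 0, 0], "fingers": 0.45}, {"delta_pos": [0, 0, 0.0008], "turn": [0, 0, 0], "fingers": 0.45}, {"delta_pos": [0, 0, 0.0008], "turn": [0, 0, 0], "fingers": 0.45}, {"delta_pos": [0, 0, -0.0167], "turn": [0, 0, 0], "fingers": 0.45}, {"delta_pos": [0, 0, -0.1], "turn": [0, 0, 0], "fingers": 0.4}, {"delta_pos": [0, 0, -0.15], "turn": [0, 0, 0], "fingers": 0.4}, {"delta_pos": [0, 0, -0.15], "turn": [0, 0, 0], "fingers": 0.4}]}}

```text
clock: 7.32
position: [0.6263, -0.073, 0.1123]
ee_rot: [0.555, 0.832, 0.002, 0.002]
ft_force: [-0.1, 0.8, -0.5]
grip_width: 0.604
grasp_force: 0.0
```

```bash
python3 go.py .625 .0985 .09 -.38
```

```text
[0.1589 0.0646 0.0224] [ 0.006 -0.     0.775] rel -0.54
[0.1589 0.0646 0.0224] [ 0.     0.007 -2.367] rel 2.61
q7 0.58 t 7.33 [ 0.6263 -0.073   0.1123]
```

Converted, 0.159 m / 0.6 = 0.265, 0.05 m / 0.6 = 0.0833, 0.775 rad / 4 = 0.1938.

Call:
{"api": "move_arm", "payload": {"plan": [{"delta_pos": [0.0833, 0.0333, 0], "turn": [0, 0, 0.0468], "fingers": 0.4}, {"delta_pos": [0.1667, 0.0667, 0], "turn": [0, 0, 0.0935], "fingers": 0.4}, {"delta_pos": [0.265, 0.1083, 0], "turn": [0, 0, 0.14], "fingers": 0.4}, {"delta_pos": [0.265, 0.1083, 0], "turn": [0, 0, 0.1938], "fingers": 0.4}, {"delta_pos": [0.265, 0.1083, 0.05], "turn": [0, 0, 0.1938], "fingers": 0.4}, {"delta_pos": [0.265, 0.1083, 0.1083], "turn": [0, 0, 0.1938], "fingers": 0.4}, {"delta_pos": [0.265, 0.1083, 0.1083], "turn": [0, 0, 0.1938], "fingers": 0.4}, {"delta_pos": [0.265, 0.1083, 0.1083], "turn": [0, 0, 0.1938], "fingers": 0.4}]}}

```text
clock: 8.32
position: [0.6239, 0.0989, 0.0448]
ee_rot: [0.828, 0.561, 0.0, 0.0]
ft_force: [0.7, 0.2, 0.2]
grip_width: 0.597
grasp_force: 0.0
```

```bash
python3 go.py .625 .0985 .013 -.38
python3 - <<'E'
from workcell import *
import cv2,numpy as np
from fit import *
c=camera("scene");s=c["color"];a=cv2.resize(s[210:330,220:420,::-1],(800,480))
cv2.imwrite("pics/a3.png",a)
E
```

```text
[0.     0.0012 0.0318] [ 0.001 -0.    -0.   ] rel -0.54
[0.     0.0012 0.0318] [-1.000e-03 -1.000e-03  3.141e+00] rel 2.61
q7 -0.4 t 8.32 [0.6239 0.0989 0.0448]
```

View pics/a3.png

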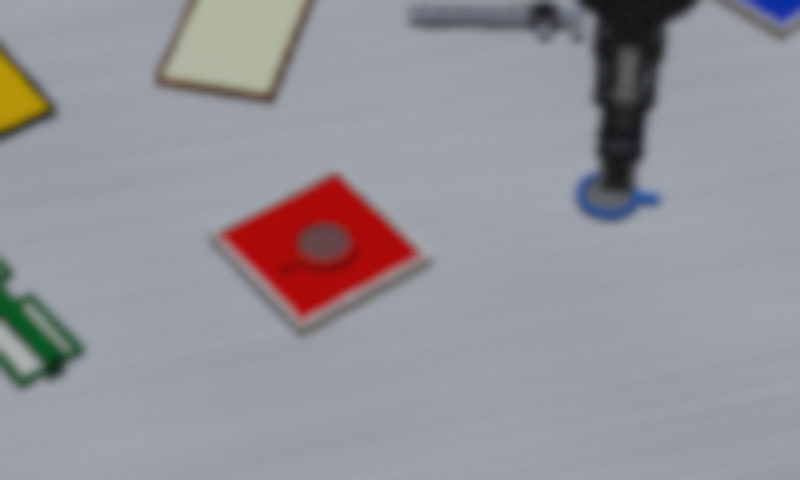

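The red lens lies flat in the middle of its tray, at (325,243) in the crop. The gripper is over the blue lens at (610,195), so I descend and grip.

Converted, 0.0315 m / 0.6 = 0.0525, 0.001 m / 0.6 = 0.0017.

Call:
{"api": "move_arm", "payload": {"plan": [{"delta_pos": [0, 0.0017, 0.025], "turn": [0, 0, 0], "fingers": 0.4}, {"delta_pos": [0, 0.0017, 0.0433], "turn": [0, 0, 0], "fingers": 0.4}, {"delta_pos": [0, 0.0017, 0.05], "turn": [0, 0, 0], "fingers": 0.4}, {"delta_pos": [0, 0.0017, 0.0525], "turn": [0, 0, 0], "fingers": 0.4}, {"delta_pos": [0, 0.0017, 0.0525], "turn": [0, 0, 0], "fingers": 0.4}, {"delta_pos": [0, 0.0017, 0.0525], "turn": [0, 0, 0], "fingers": 0.7}, {"delta_pos": [0, 0.0017, 0.0525], "turn": [0, 0, 0], "fingers": 0.7}, {"delta_pos": [0, 0.0017, 0.0525], "turn": [0, 0, 0], "fingers": 0.7}, {"delta_pos": [0, 0.0017, 0.0525], "turn": [0, 0, 0], "fingers": 0.7}]}}

```text
clock: 9.5
position: [0.6246, 0.0987, 0.0128]
ee_rot: [0.828, 0.561, 0.0, 0.0]
ft_force: [-1.4, -0.2, 5.6]
grip_width: 0.411
grasp_force: 30.1
```

Converted, -0.08 m / 0.6 = -0.1333, -0.04 m / 0.6 = -0.0667.

Call:
{"api": "move_arm", "payload": {"plan": [{"delta_pos": [0, 0, -0.0167], "turn": [0, 0, 0], "fingers": 0.7}, {"delta_pos": [0, 0, -0.0667], "turn": [0, 0, 0], "fingers": 0.7}, {"delta_pos": [0, 0, -0.1333], "turn": [0, 0, 0], "fingers": 0.7}, {"delta_pos": [0, 0, -0.1333], "turn": [0, 0, 0], "fingers": 0.7}]}}

```text
clock: 10.0
position: [0.6263, 0.0988, 0.096]
ee_rot: [0.828, 0.561, 0.003, 0.001]
ft_force: [0.4, 0.5, -0.4]
grip_width: 0.406
grasp_force: 30.1
```

```bash
python3 go.py .459 .266 .05 .52
```

```text
[ 0.093  -0.2176  0.0454] [ 0.006 -0.001 -0.9  ] rel -0.01
[ 0.093  -0.2176  0.0454] [-2.000e-03 -7.000e-03  2.241e+00] rel 3.14
q7 -0.42 t 10.0 [0.6263 0.0988 0.096 ]
```

Converted, -0.217 m / 0.6 = -0.3617, 0.093 m / 0.6 = 0.155, -0.9 rad / 4 = -0.225.

Call:
{"api": "move_arm", "payload": {"plan": [{"delta_pos": [0.0333, -0.0767, 0], "turn": [0, 0, -0.045], "fingers": 0.7}, {"delta_pos": [0.0667, -0.15, 0], "turn": [0, 0, -0.09], "fingers": 0.7}, {"delta_pos": [0.1, -0.2333, 0], "turn": [0, 0, -0.135], "fingers": 0.7}, {"delta_pos": [0.1333, -0.3, 0], "turn": [0, 0, -0.18], "fingers": 0.7}, {"delta_pos": [0.155, -0.3617, 0], "turn": [0, 0, -0.225], "fingers": 0.7}, {"delta_pos": [0.155, -0.3617, 0.0333], "turn": [0, 0, -0.225], "fingers": 0.7}, {"delta_pos": [0.155, -0.3617, 0.0717], "turn": [0, 0, -0.225], "fingers": 0.7}, {"delta_pos": [0.155, -0.3617, 0.0717], "turn": [0, 0, -0.225], "fingers": 0.7}, {"delta_pos": [0.155, -0.3617, 0.0717], "turn": [0, 0, -0.225], "fingers": 0.7}]}}

```text
clock: 11.12
position: [0.4575, 0.2655, 0.0498]
ee_rot: [0.502, 0.865, 0.0, 0.0]
ft_force: [0.2, 0.3, 0.2]
grip_width: 0.409
grasp_force: 30.1
```

```bash
python3 go.py .459 .266 .019 .52
```

```text
[-0.0003  0.0016  0.0308] [ 0. -0. -0.] rel -0.01
[-0.0003  0.0016  0.0308] [-0.    -0.     3.141] rel 3.14
q7 -0.01 t 11.12 [0.4575 0.2655 0.0498]
```

Converted, 0.031 m / 0.6 = 0.0517, 0.0305 m / 0.6 = 0.0508.

Call:
{"api": "move_arm", "payload": {"plan": [{"delta_pos": [0, 0.0025, 0.02], "turn": [0, 0, 0], "fingers": 0.7}, {"delta_pos": [0, 0.0025, 0.0333], "turn": [0, 0, 0], "fingers": 0.7}, {"delta_pos": [0, 0.0025, 0.0433], "turn": [0, 0, 0], "fingers": 0.7}, {"delta_pos": [0, 0.0025, 0.0467], "turn": [0, 0, 0], "fingers": 0.7}, {"delta_pos": [0, 0.0025, 0.0492], "turn": [0, 0, 0], "fingers": 0.7}, {"delta_pos": [0, 0.0025, 0.0508], "turn": [0, 0, 0], "fingers": 0.7}, {"delta_pos": [0, 0.0025, 0.0517], "turn": [0, 0, 0], "fingers": 0.7}, {"delta_pos": [0, 0.0025, 0.0517], "turn": [0, 0, 0], "fingers": 0.7}]}}

```text
clock: 12.12
position: [0.4587, 0.2664, 0.0188]
ee_rot: [0.502, 0.865, 0.0, -0.0]
ft_force: [-1.5, -1.3, 5.3]
grip_width: 0.41
grasp_force: 30.7
```

Contact at 5 N. I release and retreat.

Converted, -0.09 m / 0.6 = -0.15, -0.06 m / 0.6 = -0.1.

Call:
{"api": "move_arm", "payload": {"plan": [{"delta_pos": [0, 0, 0], "turn": [0, 0, 0], "fingers": 0.45}, {"delta_pos": [0, 0, 0], "turn": [0, 0, 0], "fingers": 0.45}, {"delta_pos": [0, 0, 0], "turn": [0, 0, 0], "fingers": 0.45}, {"delta_pos": [0, 0, -0.0167], "turn": [0, 0, 0], "fingers": 0.45}, {"delta_pos": [0, 0, -0.1], "turn": [0, 0, 0], "fingers": 0.45}, {"delta_pos": [0, 0, -0.15], "turn": [0, 0, 0], "fingers": 0.6}, {"delta_pos": [0, 0, -0.15], "turn": [0, 0, 0], "fingers": 0.6}]}}

```text
clock: 13.0
position: [0.46, 0.2672, 0.1114]
ee_rot: [0.502, 0.865, 0.003, 0.001]
ft_force: [-0.1, 1.3, -0.4]
grip_width: 0.401
grasp_force: 0.0
```

```bash
python3 go.py .459 .080 .06 -.29
```

```text
[-0.162  -0.0942  0.0508] [ 0.005 -0.003  0.81 ] rel -0.46
[-0.162  -0.0942  0.0508] [ 0.004  0.006 -2.332] rel 2.68
q7 -0.03 t 13.0 [0.46   0.2672 0.1114]
```

Converted, -0.162 m / 0.6 = -0.27, -0.08 m / 0.6 = -0.1333, 0.81 rad / 4 = 0.2025.

Call:
{"api": "move_arm", "payload": {"plan": [{"delta_pos": [-0.0833, -0.05, 0], "turn": [0, 0, 0.045], "fingers": 0.6}, {"delta_pos": [-0.1667, -0.1, 0], "turn": [0, 0, 0.09], "fingers": 0.6}, {"delta_pos": [-0.2333, -0.1333, 0], "turn": [0, 0, 0.135], "fingers": 0.6}, {"delta_pos": [-0.27, -0.1567, 0], "turn": [0, 0, 0.18], "fingers": 0.6}, {"delta_pos": [-0.27, -0.1567, 0], "turn": [0, 0, 0.2025], "fingers": 0.6}, {"delta_pos": [-0.27, -0.1567, 0.05], "turn": [0, 0, 0.2025], "fingers": 0.6}, {"delta_pos": [-0.27, -0.1567, 0.0917], "turn": [0, 0, 0.2025], "fingers": 0.6}, {"delta_pos": [-0.27, -0.1567, 0.0917], "turn": [0, 0, 0.2025], "fingers": 0.6}, {"delta_pos": [-0.27, -0.1567, 0.0917], "turn": [0, 0, 0.2025], "fingers": 0.6}]}}

```text
clock: 14.12
position: [0.4578, 0.079, 0.0539]
ee_rot: [0.802, 0.597, 0.0, 0.0]
ft_force: [0.1, -0.2, 0.7]
grip_width: 0.397
grasp_force: 0.0
```

```bash
python3 go.py .459 .080 .016 -.29;  python3 - <<'E'
from workcell import *
import cv2
c=camera("scene");s=c["color"];cv2.imwrite("pics/a4.png",cv2.resize(s[150:270,280:480,::-1],(800,480)))
E
```

```text
[0.0013 0.0009 0.0379] [ 0. -0. -0.] rel -0.46
[0.0013 0.0009 0.0379] [-0.000e+00 -1.000e-03  3.141e+00] rel 2.68
q7 -0.45 t 14.12 [0.4578 0.079  0.0539]
```

View pics/a4.png

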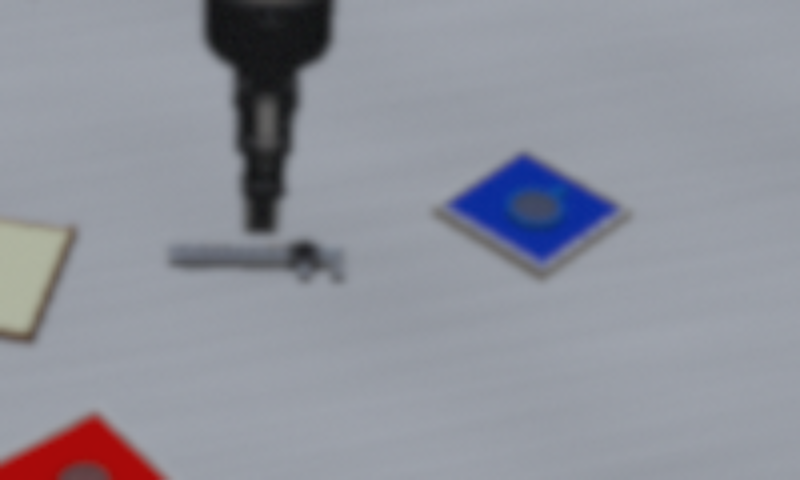

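The blue lens is centred in its tray at (537,207) in the crop. The fingers are over the caliper's middle at (262,225), so I descend and grip.

Call:
{"api": "move_arm", "payload": {"plan": [{"delta_pos": [0.0017, 0.0017, 0.025], "turn": [0, 0, 0], "fingers": 0.6}, {"delta_pos": [0.0017, 0.0017, 0.045], "turn": [0, 0, 0], "fingers": 0.6}, {"delta_pos": [0.0017, 0.0017, 0.0567], "turn": [0, 0, 0], "fingers": 0.6}, {"delta_pos": [0.0017, 0.0017, 0.0617], "turn": [0, 0, 0], "fingers": 0.6}, {"delta_pos": [0.0017, 0.0017, 0.0633], "turn": [0, 0, 0], "fingers": 0.6}, {"delta_pos": [0.0017, 0.0017, 0.0633], "turn": [0, 0, 0], "fingers": 0.6}, {"delta_pos": [0.0017, 0.0017, 0.0633], "turn": [0, 0, 0], "fingers": 1.0}, {"delta_pos": [0.0017, 0.0017, 0.0633], "turn": [0, 0, 0], "fingers": 1.0}, {"delta_pos": [0.0017, 0.0017, 0.0633], "turn": [0, 0, 0], "fingers": 1.0}, {"delta_pos": [0.0017, 0.0017, 0.0633], "turn": [0, 0, 0], "fingers": 1.0}], "force": 50}}

```text
clock: 15.42
position: [0.4589, 0.0798, 0.0157]
ee_rot: [0.802, 0.598, 0.0, -0.0]
ft_force: [-1.4, -0.2, 6.4]
grip_width: 0.138
grasp_force: 49.0
```

Converted, -0.08 m / 0.6 = -0.1333, -0.06 m / 0.6 = -0.1.

Call:
{"api": "move_arm", "payload": {"plan": [{"delta_pos": [0, 0, -0.0167], "turn": [0, 0, 0], "fingers": 1.0}, {"delta_pos": [0, 0, -0.0583], "turn": [0, 0, 0], "fingers": 1.0}, {"delta_pos": [0, 0, -0.1], "turn": [0, 0, 0], "fingers": 1.0}, {"delta_pos": [0, 0, -0.1333], "turn": [0, 0, 0], "fingers": 1.0}, {"delta_pos": [0, 0, -0.1333], "turn": [0, 0, 0], "fingers": 1.0}]}}

```text
clock: 16.05
position: [0.4597, 0.08, 0.0968]
ee_rot: [0.802, 0.598, 0.002, 0.0]
ft_force: [-0.2, -0.1, -1.6]
grip_width: 0.135
grasp_force: 48.9
```

```bash
python3 go.py .4415 -.2485 .05 -1.2;  python3 - <<'E'
from workcell import *
import cv2
c=camera("scene");s=c["color"];cv2.imwrite("pics/a5.png",cv2.resize(s[150:270,280:480,::-1],(800,480)))
E
```

```text
[-0.3201  0.0764  0.0462] [ 0.001 -0.003  0.91 ] rel -0.69
[-0.3201  0.0764  0.0462] [ 4.000e-03  1.000e-03 -2.232e+00] rel 2.45
q7 -0.49 t 16.05 [0.4597 0.08   0.0968]
```

View pics/a5.png

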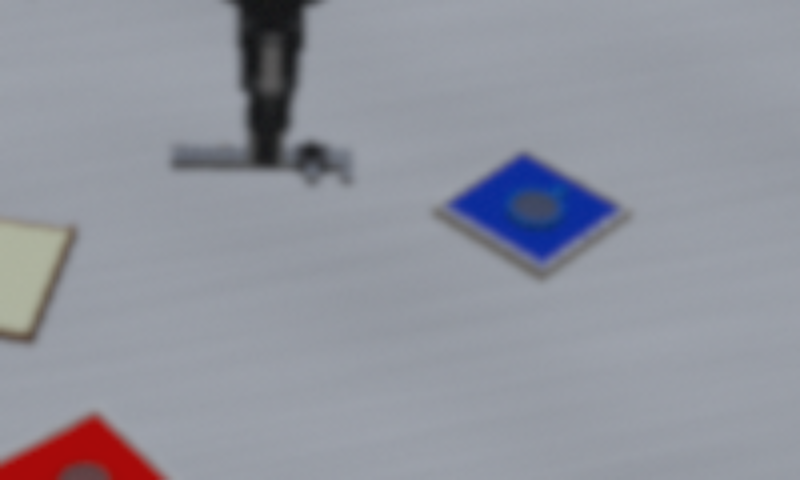

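The caliper is held level at about (262,158), so I carry it to the yellow rest.

Converted, -0.32 m / 0.6 = -0.5333, -0.29 m / 0.6 = -0.4833, 0.91 rad / 4 = 0.2275.

Call:
{"api": "move_arm", "payload": {"plan": [{"delta_pos": [-0.0667, 0.0167, 0], "turn": [0, 0, 0.03], "fingers": 1.0}, {"delta_pos": [-0.15, 0.0333, 0], "turn": [0, 0, 0.065], "fingers": 1.0}, {"delta_pos": [-0.2333, 0.055, 0], "turn": [0, 0, 0.1], "fingers": 1.0}, {"delta_pos": [-0.3167, 0.075, 0], "turn": [0, 0, 0.135], "fingers": 1.0}, {"delta_pos": [-0.4, 0.095, 0], "turn": [0, 0, 0.17], "fingers": 1.0}, {"delta_pos": [-0.4833, 0.1167, 0], "turn": [0, 0, 0.205], "fingers": 1.0}, {"delta_pos": [-0.5333, 0.1267, 0], "turn": [0, 0, 0.2275], "fingers": 1.0}, {"delta_pos": [-0.5333, 0.1267, 0.0333], "turn": [0, 0, 0.2275], "fingers": 1.0}, {"delta_pos": [-0.5333, 0.1267, 0.075], "turn": [0, 0, 0.2275], "fingers": 1.0}, {"delta_pos": [-0.5333, 0.1267, 0.075], "turn": [0, 0, 0.2275], "fingers": 1.0}, {"delta_pos": [-0.5333, 0.1267, 0.075], "turn": [0, 0, 0.2275], "fingers": 1.0}]}}

```text
clock: 17.48
position: [0.44, -0.2489, 0.0506]
ee_rot: [0.983, 0.184, -0.0, 0.0]
ft_force: [-0.3, 0.7, -0.4]
grip_width: 0.132
grasp_force: 49.0
```

```bash
python3 go.py .4415 -.2485 .0215 -1.2
```

```text
[0.0015 0.0001 0.0291] [ 0.  0. -0.] rel -0.69
[0.0015 0.0001 0.0291] [ 0.    -0.     3.141] rel 2.45
q7 -0.51 t 17.48 [ 0.44   -0.2489  0.0506]
```

Converted, 0.029 m / 0.6 = 0.0483, 0.0015 m / 0.6 = 0.0025.

Call:
{"api": "move_arm", "payload": {"plan": [{"delta_pos": [0.0025, 0, 0.02], "turn": [0, 0, 0], "fingers": 1.0}, {"delta_pos": [0.0025, 0, 0.0333], "turn": [0, 0, 0], "fingers": 1.0}, {"delta_pos": [0.0025, 0, 0.0417], "turn": [0, 0, 0], "fingers": 1.0}, {"delta_pos": [0.0025, 0, 0.045], "turn": [0, 0, 0], "fingers": 1.0}, {"delta_pos": [0.0025, 0, 0.0467], "turn": [0, 0, 0], "fingers": 1.0}, {"delta_pos": [0.0025, 0, 0.0483], "turn": [0, 0, 0], "fingers": 1.0}, {"delta_pos": [0.0025, 0, 0.0483], "turn": [0, 0, 0], "fingers": 1.0}]}}

```text
clock: 18.35
position: [0.4416, -0.2482, 0.0217]
ee_rot: [0.983, 0.184, 0.0, -0.0]
ft_force: [-2.1, 0.9, 5.3]
grip_width: 0.14
grasp_force: 49.7
```

Call:
{"api": "move_arm", "payload": {"plan": [{"delta_pos": [0, 0, 0], "turn": [0, 0, 0], "fingers": 0.7}, {"delta_pos": [0, 0, 0], "turn": [0, 0, 0], "fingers": 0.7}, {"delta_pos": [0, 0, 0], "turn": [0, 0, 0], "fingers": 0.7}, {"delta_pos": [0, 0, -0.0167], "turn": [0, 0, 0], "fingers": 0.7}, {"delta_pos": [0, 0, -0.0833], "turn": [0, 0, 0], "fingers": 0.7}, {"delta_pos": [0, 0, -0.15], "turn": [0, 0, 0], "fingers": 0.7}, {"delta_pos": [0, 0, -0.15], "turn": [0, 0, 0], "fingers": 0.6}]}}

```text
clock: 19.23
position: [0.4432, -0.249, 0.1144]
ee_rot: [0.983, 0.184, 0.003, 0.001]
ft_force: [-0.2, 0.0, -0.9]
grip_width: 0.396
grasp_force: 0.0
```

```bash
python3 - <<'E'
from workcell import *
import cv2,numpy as np
from fit import *
for n in("top","scene"):
    c=camera(n); uv=proj(c,np.array([[.615,-.257,.01]]))[0]
    r=fit(c,"frame",uv,12); uv2=proj(c,np.array([[.439,-.081,.006]]))[0]
    for t in(12,25,30): 
        q=fit(c,"frame_rest",uv2,t); print(n,t,q[0] if q else None)
    print(r[0]); u,v=map(int,uv)
    im=cv2.resize(c["color"][v-40:v+80,u-60:u+80,::-1],(400,343)); cv2.imwrite(f"pics/f_{n}.png",im)
    # temple bar: points higher than 14 mm from depth
    z=c["range_z"];vv,uu=np.mgrid[v-45:v+45,u-45:u+45];Z=z[v-45:v+45,u-45:u+45]
    W=(np.stack([(uu-c["cx"])/c["fx"]*Z,(vv-c["cy"])/c["fy"]*Z,Z],-1)-c["t"])@c["R"]
    m=(W[...,2]>.013)&(W[...,2]<.024)&(colmask(c,"frame")[v-45:v+45,u-45:u+45]>12);P=W[m]
    if len(P)>9:
        k=cv2.minAreaRect(P[:,:2].astype(np.float32)*1e3); print(len(P),P.mean(0),k)
a=[cv2.imread(f"pics/f_{n}.png") for n in("top","scene")];cv2.imwrite("pics/f.png",np.hstack(a))
E
python3 go.py .615 -.257 .09 -1.16
```

```text
top 12 [ 0.435  -0.0758  1.7053  0.7891]
top 25 [ 0.4431 -0.0023  1.6873  0.9996]
top 30 None
[ 0.6173 -0.2567  0.4384  0.1101]
258 [ 0.61790323 -0.25575668  0.01918331] ((617.8810424804688, -256.2510681152344), (131.06863403320312, 13.102564811706543), 24.24676513671875)
scene 12 [ 0.4437 -0.0822  2.648   0.315 ]
scene 25 [ 0.4369 -0.0824  2.6802  0.1339]
scene 30 [ 0.436  -0.0802 -0.4684  0.0773]
[ 0.6105 -0.2579  0.4205  0.1277]
250 [ 0.62168353 -0.25478767  0.01672715] ((616.7401733398438, -256.3775329589844), (135.94448852539062, 12.9907808303833), 24.106884002685547)
[0.1583 0.0713 0.0217] [-0.    -0.001 -0.04 ] rel -0.76
[0.1583 0.0713 0.0217] [-2.000e-03  0.000e+00  3.102e+00] rel 2.38
q7 -0.58 t 19.32 [ 0.4416 -0.248   0.1116]
```

View pics/f.png

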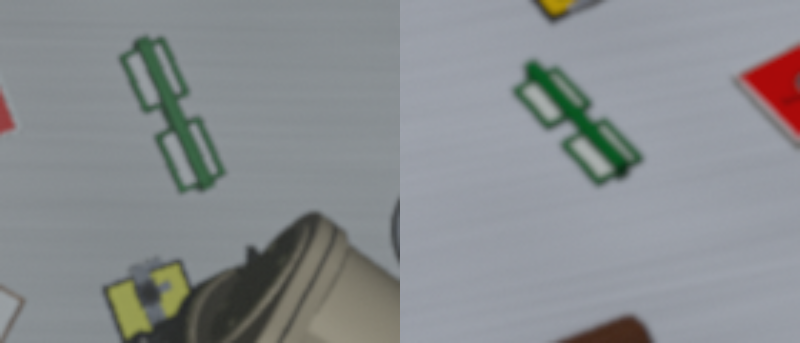

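The frame measures (0.617, −0.256), yaw 0.42, temples up along the bar in both crops. The frame rest is at (0.436, −0.081), yaw −0.46. I move over the frame.

Converted, 0.16 m / 0.6 = 0.2667, 0.1 m / 0.6 = 0.1667, -0.05 rad / 4 = -0.0125.

Call:
{"api": "move_arm", "payload": {"plan": [{"delta_pos": [0.0833, 0.0367, 0], "turn": [0, 0, -0.0125], "fingers": 0.65}, {"delta_pos": [0.1667, 0.075, 0], "turn": [0, 0, -0.0125], "fingers": 0.65}, {"delta_pos": [0.2667, 0.1183, 0], "turn": [0, 0, -0.0125], "fingers": 0.65}, {"delta_pos": [0.2667, 0.1183, 0.05], "turn": [0, 0, -0.0125], "fingers": 0.65}, {"delta_pos": [0.2667, 0.1183, 0.1], "turn": [0, 0, -0.0125], "fingers": 0.65}, {"delta_pos": [0.2667, 0.1183, 0.1], "turn": [0, 0, -0.0125], "fingers": 0.65}, {"delta_pos": [0.2667, 0.1183, 0.1], "turn": [0, 0, -0.0125], "fingers": 0.65}]}}

```text
clock: 20.2
position: [0.6163, -0.2567, 0.0518]
ee_rot: [0.978, 0.209, 0.0, 0.0]
ft_force: [0.3, -0.4, 0.2]
grip_width: 0.349
grasp_force: 0.0
```

```bash
python3 go.py .6173 -.2563 .0215 -1.149
```

```text
[0.0011 0.     0.0303] [ 0.     0.    -0.001] rel -0.76
[0.0011 0.     0.0303] [ 0.   -0.    3.14] rel 2.39
q7 -0.5 t 20.2 [ 0.6163 -0.2567  0.0518]
```

Converted, 0.03 m / 0.6 = 0.05, 0.001 m / 0.6 = 0.0017.

Call:
{"api": "move_arm", "payload": {"plan": [{"delta_pos": [0.0017, 0, 0.02], "turn": [0, 0, 0], "fingers": 0.65}, {"delta_pos": [0.0017, 0, 0.0367], "turn": [0, 0, 0], "fingers": 0.65}, {"delta_pos": [0.0017, 0, 0.0467], "turn": [0, 0, 0], "fingers": 0.65}, {"delta_pos": [0.0017, 0, 0.05], "turn": [0, 0, 0], "fingers": 0.65}, {"delta_pos": [0.0017, 0, 0.05], "turn": [0, 0, 0], "fingers": 0.65}, {"delta_pos": [0.0017, 0, 0.05], "turn": [0, 0, 0], "fingers": 1.0}, {"delta_pos": [0.0017, 0, 0.05], "turn": [0, 0, 0], "fingers": 1.0}, {"delta_pos": [0.0017, 0, 0.05], "turn": [0, 0, 0], "fingers": 1.0}, {"delta_pos": [0.0017, 0, 0.05], "turn": [0, 0, 0], "fingers": 1.0}], "force": 40}}

```text
clock: 21.32
position: [0.6175, -0.2561, 0.0217]
ee_rot: [0.978, 0.209, 0.0, 0.0]
ft_force: [0.3, 0.0, 4.9]
grip_width: 0.122
grasp_force: 40.8
```

Converted, -0.08 m / 0.6 = -0.1333, -0.06 m / 0.6 = -0.1.

Call:
{"api": "move_arm", "payload": {"plan": [{"delta_pos": [0, 0, -0.0167], "turn": [0, 0, 0], "fingers": 1.0}, {"delta_pos": [0, 0, -0.0583], "turn": [0, 0, 0], "fingers": 1.0}, {"delta_pos": [0, 0, -0.1], "turn": [0, 0, 0], "fingers": 1.0}, {"delta_pos": [0, 0, -0.1333], "turn": [0, 0, 0], "fingers": 1.0}, {"delta_pos": [0, 0, -0.1333], "turn": [0, 0, 0], "fingers": 1.0}]}}

```text
clock: 21.95
position: [0.618, -0.2563, 0.1029]
ee_rot: [0.978, 0.209, 0.001, 0.001]
ft_force: [0.4, -0.1, 0.3]
grip_width: 0.128
grasp_force: 40.1
```

```bash
python3 go.py .436 -.081 .06 -2.03
```

```text
[-0.0946 -0.2344  0.0423] [ 0.    -0.003  0.88 ] rel -1.85
[-0.0946 -0.2344  0.0423] [ 3.000e-03  1.000e-03 -2.262e+00] rel 1.3
q7 -0.52 t 21.95 [ 0.618  -0.2563  0.1029]
```

Converted, -0.234 m / 0.6 = -0.39, -0.206 m / 0.6 = -0.3433, 0.88 rad / 4 = 0.22.

Call:
{"api": "move_arm", "payload": {"plan": [{"delta_pos": [-0.025, -0.0583, 0], "turn": [0, 0, 0.0325], "fingers": 1.0}, {"delta_pos": [-0.0533, -0.13, 0], "turn": [0, 0, 0.0725], "fingers": 1.0}, {"delta_pos": [-0.0833, -0.2, 0], "turn": [0, 0, 0.1125], "fingers": 1.0}, {"delta_pos": [-0.11, -0.2717, 0], "turn": [0, 0, 0.1525], "fingers": 1.0}, {"delta_pos": [-0.1383, -0.3433, 0], "turn": [0, 0, 0.1925], "fingers": 1.0}, {"delta_pos": [-0.1567, -0.39, 0], "turn": [0, 0, 0.22], "fingers": 1.0}, {"delta_pos": [-0.1567, -0.39, 0.0333], "turn": [0, 0, 0.22], "fingers": 1.0}, {"delta_pos": [-0.1567, -0.39, 0.0667], "turn": [0, 0, 0.22], "fingers": 1.0}, {"delta_pos": [-0.1567, -0.39, 0.0667], "turn": [0, 0, 0.22], "fingers": 1.0}, {"delta_pos": [-0.1567, -0.39, 0.0667], "turn": [0, 0, 0.22], "fingers": 1.0}]}}

```text
clock: 23.2
position: [0.4358, -0.0812, 0.0615]
ee_rot: [0.974, -0.228, -0.0, 0.0]
ft_force: [0.3, -0.5, -1.6]
grip_width: 0.125
grasp_force: 40.1
```

```bash
python3 go.py .436 -.081 .0275 -2.03;  python3 - <<'E'
from workcell import *
import cv2
c=camera("scene");s=c["color"];cv2.imwrite("pics/a6.png",cv2.resize(s[150:300,180:380,::-1],(800,600)))
E
```

```text
[ 0.0001 -0.0003  0.034 ] [ 0.001 -0.    -0.001] rel -1.85
[ 0.0001 -0.0003  0.034 ] [-0.000e+00 -1.000e-03  3.141e+00] rel 1.3
q7 -1.7 t 23.2 [ 0.4358 -0.0812  0.0615]
```

View pics/a6.png

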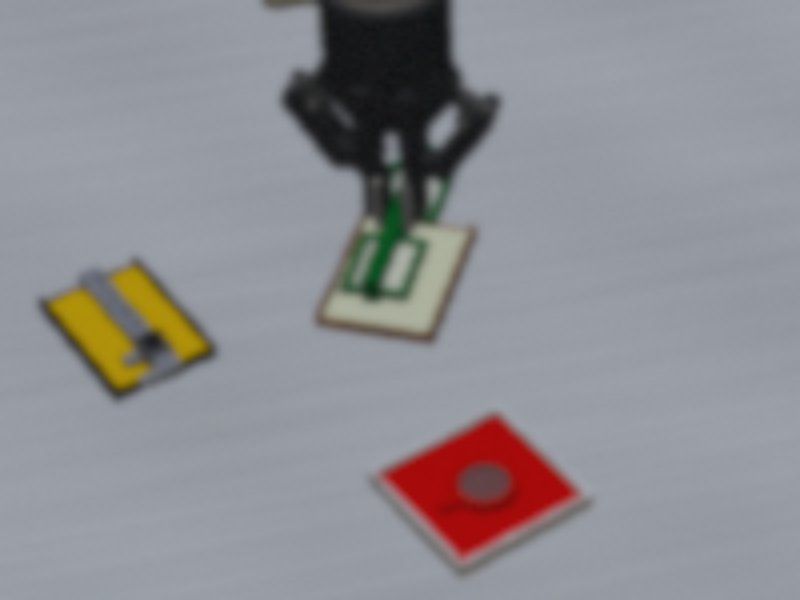

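The caliper lies centred along the yellow rest (125,315). The frame is held level, aligned with the cream rest at (395,240), so I lower it.

Converted, 0.0335 m / 0.6 = 0.0558, 0.0325 m / 0.6 = 0.0542.

Call:
{"api": "move_arm", "payload": {"plan": [{"delta_pos": [0, 0, 0.02], "turn": [0, 0, 0], "fingers": 1.0}, {"delta_pos": [0, 0, 0.0367], "turn": [0, 0, 0], "fingers": 1.0}, {"delta_pos": [0, 0, 0.0467], "turn": [0, 0, 0], "fingers": 1.0}, {"delta_pos": [0, 0, 0.0517], "turn": [0, 0, 0], "fingers": 1.0}, {"delta_pos": [0, 0, 0.0542], "turn": [0, 0, 0], "fingers": 1.0}, {"delta_pos": [0, 0, 0.0558], "turn": [0, 0, 0], "fingers": 1.0}, {"delta_pos": [0, 0, 0.0558], "turn": [0, 0, 0], "fingers": 1.0}]}}

```text
clock: 24.12
position: [0.4359, -0.0807, 0.0279]
ee_rot: [0.974, -0.228, 0.0, -0.0]
ft_force: [-0.1, 0.2, -0.2]
grip_width: 0.122
grasp_force: 40.1
```

Converted, 0.0008 m / 0.6 = 0.0013, 0.0005 m / 0.6 = 0.0008.

Call:
{"api": "move_arm", "payload": {"plan": [{"delta_pos": [0, 0, 0.0008], "turn": [0, 0, 0], "fingers": 1.0}, {"delta_pos": [0, 0, 0.0013], "turn": [0, 0, 0], "fingers": 1.0}, {"delta_pos": [0, 0, 0.0013], "turn": [0, 0, 0], "fingers": 1.0}]}}

```text
clock: 24.5
position: [0.436, -0.0807, 0.0276]
ee_rot: [0.974, -0.228, -0.0, -0.0]
ft_force: [-6.0, 1.6, 13.9]
grip_width: 0.124
grasp_force: 41.9
```

In contact. I release and retreat.

Converted, -0.2 m / 0.6 = -0.3333, -0.17 m / 0.6 = -0.2833.

Call:
{"api": "move_arm", "payload": {"plan": [{"delta_pos": [0, 0, -0.0008], "turn": [0, 0, 0], "fingers": 0.75}, {"delta_pos": [0, 0, -0.0008], "turn": [0, 0, 0], "fingers": 0.75}, {"delta_pos": [0, 0, -0.0008], "turn": [0, 0, 0], "fingers": 0.75}, {"delta_pos": [0, 0, -0.0167], "turn": [0, 0, 0], "fingers": 0.75}, {"delta_pos": [0, 0, -0.0833], "turn": [0, 0, 0], "fingers": 0.7}, {"delta_pos": [0, 0, -0.1833], "turn": [0, 0, 0], "fingers": 0.6}, {"delta_pos": [0, 0, -0.2833], "turn": [0, 0, 0], "fingers": 0.6}, {"delta_pos": [0, 0, -0.3333], "turn": [0, 0, 0], "fingers": 0.6}, {"delta_pos": [0, 0, -0.3333], "turn": [0, 0, 0], "fingers": 0.6}, {"delta_pos": [0, 0, -0.3333], "turn": [0, 0, 0], "fingers": 0.6}]}}

```text
clock: 25.75
position: [0.4356, -0.081, 0.2266]
ee_rot: [0.974, -0.228, -0.0, -0.0]
ft_force: [-0.1, 0.5, -0.2]
grip_width: 0.402
grasp_force: 0.0
```

Run:
```python
from workcell import *
import cv2,numpy as np
o=get_obs();print(o["clock"],o["position"],o["grip_width"],np.abs(o["joint_velocities"]).max())
c=camera("scene");s=c["color"];cv2.imwrite("pics/a7.png",cv2.resize(s[150:300,180:460,::-1],(800,428)))
```

```text
25.75 [ 0.4355861  -0.08098795  0.22663876] 0.40186630513521654 0.029411850227859783
```

View pics/a7.png

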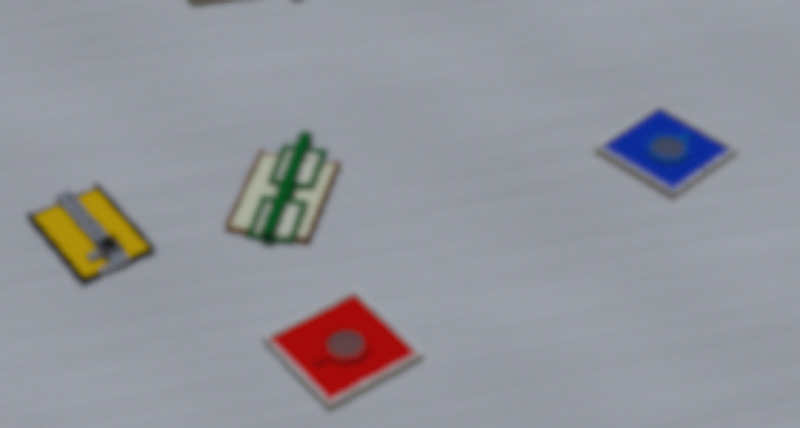

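The picture shows every item in its place: caliper (95,230), frame (285,190), red lens (345,345), blue lens (668,147). A numeric check before handing in.

Run:
```python
from workcell import *
from fit import *
c=camera("scene")
def pts(x,y,r,z0,z1):
    u,v=map(int,proj(c,np.array([[x,y,.01]]))[0]);w=55
    vv,uu=np.mgrid[v-w:v+w,u-w:u+w];Z=c["range_z"][v-w:v+w,u-w:u+w]
    W=(np.stack([(uu-c["cx"])/c["fx"]*Z,(vv-c["cy"])/c["fy"]*Z,Z],-1)-c["t"])@c["R"]
    m=(Z>0)&(W[...,2]>z0)&(W[...,2]<z1)&(np.hypot(W[...,0]-x,W[...,1]-y)<r);return W[m],c["color"][v-w:v+w,u-w:u+w][m].astype(int)
def show(n,P):
    k=cv2.minAreaRect(P[:,:2].astype(np.float32)*1e3);print(n,len(P),np.round(np.ravel(k[0]),1),np.round(k[1],1),round(k[2],1))
P,C=pts(.436,-.081,.09,.018,.03);show("bar",P[C[:,1]>C[:,0]+15])
P,C=pts(.436,-.081,.09,.003,.012);show("frame rest",P[C[:,0]+5>C[:,1]])
P,C=pts(.4415,-.2485,.08,.0,.03);y=np.minimum(C[:,0],C[:,1])-C[:,2]
show("cal rest",P[(y>40)]);
P2=P[(np.abs(y)<25)&(P[:,2]>.011)&(P[:,2]<.017)];show("cal",P2)
for n,x,y in(("red",.6255,-.0723),("blue",.459,.266)):
    P,C=pts(x,y,.03,.009,.02);i=0 if n=="red" else 2
    g=C[:,i]-C.min(1)<50;show(n+" glass",P[g])
    print(fit(c,n+"_tray",proj(c,np.array([[x,y,.006]]))[0],50)[0])
```

```text
bar 180 [434.2 -77.2] [ 13.5 140.4] 63.3
frame rest 233 [429.4 -90.6] [150.9 109. ] 67.5
cal rest 500 [ 440.6 -247.8] [100.  67.] 21.9
cal 132 [ 447.6 -260.1] [112.4  41.5] 22.2
red glass 30 [626.  -71.1] [17.8 19.9] 76.5
[ 0.6235 -0.0721  0.3958  0.0421]
blue glass 14 [459.4 268. ] [21.3 16.1] 40.6
[0.4578 0.2685 2.071  0.1435]
```

```bash
python3 -c "
from workcell import *
print(hand_in())"
```

```text
the job is handed in; nothing more can be done
None
```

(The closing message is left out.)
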